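# Feel a bearing ring's rim for burrs on the sprung gauge

### The job

Check the large bearing ring on the sprung gauge table for burrs by touch: put the fingertips on the middle of its upper rim beside the round pin, and follow the rim round, past the square block, to the wide plate. Keep a light touch all the way, so that the sprung table sinks a little, only a few millimetres, then take the hand away. Only touch the ring, do not lift it or push it out of its place, and leave everything else where it is.

Things in the scene. Friction and masses are not known exactly. Their poses are not given: they have to be found in the camera images.
- gauge: the gauge: grey cast base, bolted down, 212 mm diameter, 22 mm high, origin under its centre; yaw varies up to 75 degrees either way. At 280 degrees (counter-clockwise from its x) a lobe carries a dial comparator: dial 60 mm across, centre 128 mm from the middle, up to 112 mm above the work surface; do not bump it. Above the base is the sprung table
- sprung_table (a joint): how far the sprung table has sunk, in m: 0 unpressed, 0.010 at its stop, growing downwards. A push of about 1.5 N starts it; then it yields 2.5 mm per newton (so 2.5 N in all for 2.5 mm) without tilting, wherever it is pressed, and it springs back when released
- nest (a point): centre of the top of the round dark steel sprung table (212 mm across, 44 mm above the work surface unpressed), under the ring's middle; moves with it; x to the round pin, z up. Around the ring stand three bright metal locators, 16 mm high (6 mm below the rim): at 0 degrees a round pin (14 mm), at 100 degrees a square block (26 mm), at 200 degrees a plate 56 mm wide, 8 mm thick
- ring: the bearing ring to check: plain bright steel, 150 mm outside and 124 mm inside diameter, 22 mm high, 0.96 kg, lying loose on the sprung table between the three locators with about 2 mm of play; its flat upper rim (13 mm wide) is 66 mm above the work surface when not pressed; origin at the centre of its underside
- rim0 (a point): point 0 of 0 to 8 along the path: on the upper face of the ring, mid-way across its 13 mm rim, 68.5 mm from the middle, at 0 degrees counter-clockwise from above from the round pin; moves with the sprung table. This is the start, beside the round pin.
- rim1 (a point): point 1 of 0 to 8 along the path: on the upper face of the ring, mid-way across its 13 mm rim, 68.5 mm from the middle, at 25 degrees counter-clockwise from above from the round pin; moves with the sprung table.
- rim2 (a point): point 2 of 0 to 8 along the path: on the upper face of the ring, mid-way across its 13 mm rim, 68.5 mm from the middle, at 50 degrees counter-clockwise from above from the round pin; moves with the sprung table.
- rim3 (a point): point 3 of 0 to 8 along the path: on the upper face of the ring, mid-way across its 13 mm rim, 68.5 mm from the middle, at 75 degrees counter-clockwise from above from the round pin; moves with the sprung table.
- rim4 (a point): point 4 of 0 to 8 along the path: on the upper face of the ring, mid-way across its 13 mm rim, 68.5 mm from the middle, at 100 degrees counter-clockwise from above from the round pin; moves with the sprung table. This is beside the square block.
- rim5 (a point): point 5 of 0 to 8 along the path: on the upper face of the ring, mid-way across its 13 mm rim, 68.5 mm from the middle, at 125 degrees counter-clockwise from above from the round pin; moves with the sprung table.
- rim6 (a point): point 6 of 0 to 8 along the path: on the upper face of the ring, mid-way across its 13 mm rim, 68.5 mm from the middle, at 150 degrees counter-clockwise from above from the round pin; moves with the sprung table.
- rim7 (a point): point 7 of 0 to 8 along the path: on the upper face of the ring, mid-way across its 13 mm rim, 68.5 mm from the middle, at 175 degrees counter-clockwise from above from the round pin; moves with the sprung table.
- rim8 (a point): point 8 of 0 to 8 along the path: on the upper face of the ring, mid-way across its 13 mm rim, 68.5 mm from the middle, at 200 degrees counter-clockwise from above from the round pin; moves with the sprung table. This is the finish, beside the wide plate.
- plug: a dark steel setting plug, waisted, 32 mm foot and 42 mm high, standing loose on the sprung table inside the ring's bore; origin under its foot
- small_ring: a black plastic puck (120 mm diameter, 30 mm high) with a smaller steel ring (92 mm outside, 25 mm high) on it; it has no locators. Not part of the job; origin under its centre
- oil: white plastic bottle, 48 mm diameter, 110 mm high; bystander; origin under its centre
- star_knob: loose five-lobed black knob on a steel boss, 53 mm across, 32 mm high; bystander; origin under its centre
- brush: hand brush lying flat; bystander; its handle lies along its own x
- micrometer: grey U-framed micrometer lying flat, about 150 mm long, 18 mm high; bystander; origin under the middle of its spindle
- gauge_block: steel block 35 x 60 x 30 mm; bystander; origin under its centre
Not all that is in view belongs to the job. Several things have the shape of the ring; the one meant has the colours described above.

How it is judged:
On the way, in this order (a step that is already met when the one before it is completed fails the run):
1. the fingertips press lightly on the rim beside the round pin (horizontal distance between the grasp point and rim0 below 0.012 m and contact force between the fingers and ring above 0.3 N and value of joint sprung_table above 0.0006 m), for 0.04 s.
2. still pressing lightly, they pass point 1 of the rim (horizontal distance between the grasp point and rim1 below 0.012 m and contact force between the fingers and ring above 0.3 N and value of joint sprung_table above 0.0006 m), for 0.04 s.
3. still pressing lightly, they pass point 2 of the rim (horizontal distance between the grasp point and rim2 below 0.012 m and contact force between the fingers and ring above 0.3 N and value of joint sprung_table above 0.0006 m), for 0.04 s.
4. still pressing lightly, they pass point 3 of the rim (horizontal distance between the grasp point and rim3 below 0.012 m and contact force between the fingers and ring above 0.3 N and value of joint sprung_table above 0.0006 m), for 0.04 s.
5. they are on the rim beside the square block (horizontal distance between the grasp point and rim4 below 0.012 m and contact force between the fingers and ring above 0.3 N and value of joint sprung_table above 0.0006 m), for 0.04 s.
6. still pressing lightly, they pass point 5 of the rim (horizontal distance between the grasp point and rim5 below 0.012 m and contact force between the fingers and ring above 0.3 N and value of joint sprung_table above 0.0006 m), for 0.04 s.
7. still pressing lightly, they pass point 6 of the rim (horizontal distance between the grasp point and rim6 below 0.012 m and contact force between the fingers and ring above 0.3 N and value of joint sprung_table above 0.0006 m), for 0.04 s.
8. still pressing lightly, they pass point 7 of the rim (horizontal distance between the grasp point and rim7 below 0.012 m and contact force between the fingers and ring above 0.3 N and value of joint sprung_table above 0.0006 m), for 0.04 s.
9. they reach the rim beside the wide plate (horizontal distance between the grasp point and rim8 below 0.012 m and contact force between the fingers and ring above 0.3 N and value of joint sprung_table above 0.0006 m), for 0.04 s.
At the end, for the whole second after the job is handed in: All 9 rim points traced in order (fingertips within 12 mm of each, table sunk at least 0.6 mm, never over 7 mm); at the end the table is back up within 0.6 mm, the ring at rest within 6 mm of centre, the plug upright within 20 mm and other loose things within 15 mm of their places (value of joint sprung_table below 0.0006 m and not (horizontal distance between ring and nest above 0.006 m) and not (z of ring in the frame of nest above 0.004 m) and linear speed of ring below 0.01 m/s and distance of plug from where it was at the start of the episode below 0.02 m and angle between plug's own z axis and vertical below 0.1 rad and distance of each of small_ring, oil, star_knob, brush, micrometer, gauge_block from where it was at the start of the episode below 0.015 m); the robot touches nothing.
It fails at once if the table is pressed down more than 7 mm (too hard) (value of joint sprung_table above 0.007 m).
It fails at once if the ring is lifted off the table or pushed out of its place (horizontal distance between ring and nest above 0.006 m or z of ring in the frame of nest above 0.004 m).
It fails at once if the plug in the bore is knocked over, moved more than 20 mm or lifted (distance of plug from where it was at the start of the episode above 0.02 m or angle between plug's own z axis and vertical above 0.3 rad or z of plug in the frame of nest above 0.006 m).
It fails at once if another loose thing on the bench is moved more than 15 mm (distance of any of small_ring, oil, star_knob, brush, micrometer, gauge_block from where it was at the start of the episode above 0.015 m).
It fails at once if the gauge's base or dial comparator or locators are struck (over 8 N) (contact force between any of the arm, the fingers and gauge above 8 N).
It also fails if it takes over 48 s, if anything falls off the work surface, if the arm or the gripper's body presses on something with over 40 N, if the wrist force passes 120 N, or if a joint passes its speed limit or range.

### The arm

A 7-joint arm with a two-finger parallel gripper is mounted at the origin on the work surface. World frame = base frame: x ahead of the robot, y to its left, z up, the work surface at z = 0. Lengths are in m, angles in rad, forces in N, time in s.
With the tool pointing down it reaches from about 0.425 to 0.925 m from the base axis. Payload 6.8 kg.
Tool frame: the origin (TCP) lies midway between the tips of the shut fingers; the grasp point (between the pads) lies 19 mm behind it (bot.hold_point_z is the distance from the TCP to the grasp point, in m); z points along the fingers, y is the line along which they close (so a half turn about z gives the same grasp; the last joint's range is limited). The gripper opens to 85 mm and grips with 20 to 120 N. Pads are 22 mm wide; open, the fingers measure 114 mm over their backs; the gripper's body (76 mm by 85 mm) begins 54 mm behind the grasp point. The pads swing forward as they close: fully open they stand 13 mm farther back than shut.
Start: joints at [1.013, 0.477, 0.022, 1.555, -0.011, 1.109, -0.083], TCP at [0.293, -0.608, 0.231] pointing down, gripper open.
Joint ranges: [-2.96, 2.96], [-0.34, 2.1], [-1.41, 1.46], [0.24, 2.44], [-1.37, 4.51], [0.17, 1.92], [-2.96, 2.96]. Speed limits (rad/s): [2.39, 2.39, 3.14, 3.14, 3.14, 3.14, 3.14].

### API

Orientations are given as a unit quaternion [w, x, y, z].
In Python, from station import bot gives the robot as it stands. The module is installed in compiled form; this text tells all that it offers.
- The arm moves only by the tool step_arm, never from a script. Its argument "increments" is a list that holds one entry, the list of rows, each a list of 7 numbers: the opening, from -1 (shut) to 1 (fully open), then the shift along the tool's x, y, z in mm, then the turn, a rotation vector about the tool's x, y, z in degrees. In form: [[[grip, x, y, z, ax, ay, az], ...]]. A call has 1 to 10 rows; each row is the pose to reach, as a shift and turn from the pose commanded when the call began, along the tool's axes at that moment; what a row does not reach only later rows make up. A row lasts 1/12 s, in which the tool goes at most 41.7 mm and 7.16 degrees, less where a joint would pass 70% of its speed; a pose out of reach is approached as far as the arm can. A call with a gripper value outside its range is refused whole. The fingers move at their own pace and stop on an object; "force" is the grip in N (left out, the last holds). Time passes only in rows, so rows that repeat a pose let the fingers close. It gives the time, the measured TCP pose, the force, the opening and the grip force at its end, in the units of the state.
- bot.get_obs(): the state, without advancing time (a new reading comes with each control period).
- bot.read_camera(name): name is "scene" or "top" or "wrist"; returns a dict with "image" (400x640x3 uint8, red, green, blue), "camera_matrix" (3x3 intrinsics, pixels), "R" (3x3) and "t" (3): a world point X has camera coordinates R X + t. Camera axes: x right, y down, z forward; pixel columns grow to the right and rows downward; lengths in m; the calibration is good to about 2 mm. The wrist camera is an equidistant fisheye: a pixel r from the principal point sees the ray r / f radians off the axis. A picture is of the moment at which its call begins. There is no depth.
- bot.hand_in(): hands the job in; it is judged then, once.
The state is a dict: "t": time; "q": joint angles; "joint_vel": joint speeds; "joint_torque": joint torques, N m; "eef_pos": TCP position; "tool_rot": TCP orientation; "contact_force": force on the tool from outside, world axes, zero at the start; "torque": the same for the moment, N m; "gripper_width": opening from 0.0 (shut) to 1.0 (fully open); "grasp_force": force on a finger pad.
Only numpy, scipy, OpenCV 4.12 (cv2) and the standard library are available. Lean on these libraries where they do the work, as an engineer would, in place of code of your own. Each camera call takes 0.05 s, during which the arm holds its last target. There are 200 camera calls.

## Working session

There is one attempt and no reset: what is moved stays moved. The work goes in short steps, Python scripts to look and compute and a tool call to move; the robot and the scene stay as the last step left them, time stands still between calls to the robot, and variables do not carry over. Pictures are saved under pics/ and viewed, at most 10 in all, crops included, and the job is handed in when it is done.

Besides the shell and the picture viewer there is one more tool, called after "Emit:" as name(argument=value, ...), one argument or row to a line, values as JSON. step_arm: Moves the arm, as the interface text tells. Its arguments: {"type":"object","properties":{"increments":{"type":"array"},"force":{"type":"number"}},"required":["increments"]}

```bash
mkdir -p pics; cat > h.py <<'E'
import numpy as np, cv2
from station import bot
def cam(n,f=None):
    c=bot.read_camera(n)
    if f: cv2.imwrite('pics/'+f,c['image'][:,:,::-1])
    return c
def pix2w(c,uv,z):
    K,R,t=[np.array(c[k]) for k in('camera_matrix','R','t')]
    d=R.T@np.linalg.inv(K)@np.array([uv[0],uv[1],1.]);o=-R.T@t
    return o+d*(z-o[2])/d[2]
def w2pix(c,X):
    p=c['camera_matrix']@(c['R']@np.asarray(X)+c['t']);return p[:2]/p[2]
E
python3 - <<'E'
from h import *
import pickle
a=cam('top','top.png');b=cam('scene','scene.png')
pickle.dump((a,b),open('c.pkl','wb'))
for k in bot.get_obs().items():print(k)
print(bot.hold_point_z)
E
```

```text
('t', 0.1)
('q', array([ 1.01289893,  0.47769899,  0.02236433,  1.55632613, -0.01149163,
        1.10930832, -0.08309149]))
('joint_vel', array([ 0.00028109, -0.00072381, -0.00130948, -0.0010631 , -0.00066044,
        0.00147642, -0.0013545 ]))
('joint_torque', array([ 5.26880453e-03, -5.97763538e+01,  1.61428269e+00, -2.81952488e+01,
        1.29148189e-02,  5.06723023e-03,  1.07052799e-05]))
('eef_pos', array([ 0.29322837, -0.60740254,  0.23044691]))
('tool_rot', array([-7.68232650e-04,  9.74814905e-01,  2.23014014e-01, -2.44306032e-04]))
('contact_force', array([ 0.36403834, -0.1013679 , -0.46665614]))
('torque', array([-0.01259791,  0.00390833,  0.00857018]))
('grasp_force', 0.0)
('gripper_width', 1.0033856509723735)
0.0187
```

View pics/top.png

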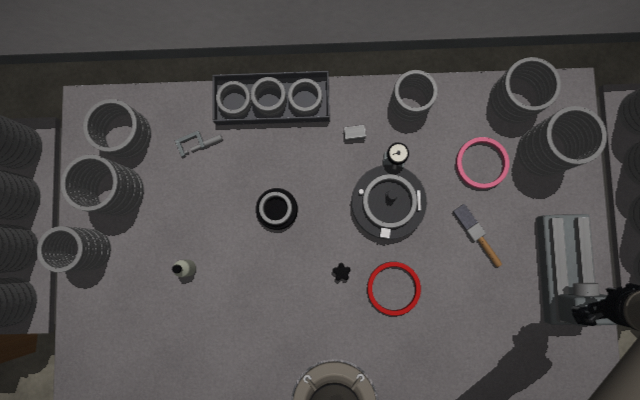

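View pics/scene.png

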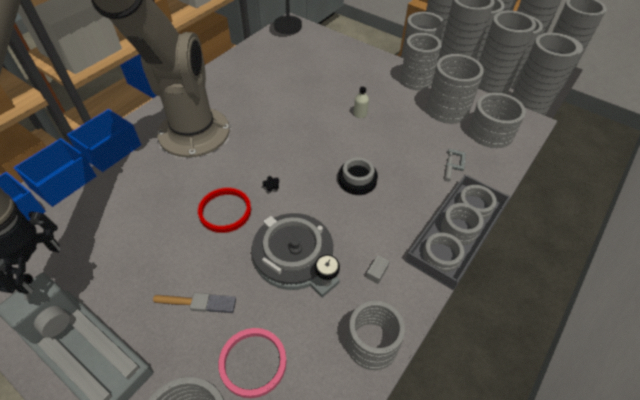

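Ring-shaped candidates in the top view are: steel ring on the gauge (390,202), small ring on the black puck (276,208), red ring (394,288), pink ring (483,163), tray rings (234/268/305,97) and the grey stacks. I choose (390,202) because it sits on a dark table with three locators and a dial. The pin looks to be at (361,191), the block at (385,233) and the plate at (419,200).

```bash
python3 - <<'E'
from h import *
import pickle
a,b=pickle.load(open('c.pkl','rb'))
A=cv2.resize(a['image'][135:250,335:445],None,fx=5,fy=5,interpolation=cv2.INTER_CUBIC)
cv2.imwrite('pics/topc.png',A[:,:,::-1])
B=cv2.resize(b['image'][205:305,240:360],None,fx=6,fy=6,interpolation=cv2.INTER_CUBIC)
cv2.imwrite('pics/scenec.png',B[:,:,::-1])
E
```

```text
(no output)
```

View pics/topc.png

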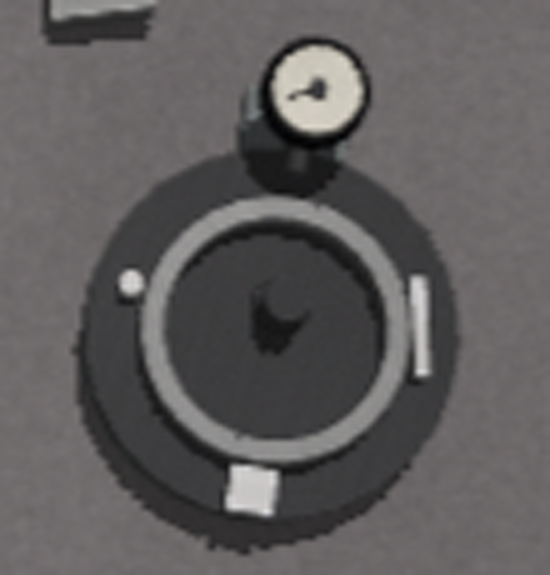

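View pics/scenec.png

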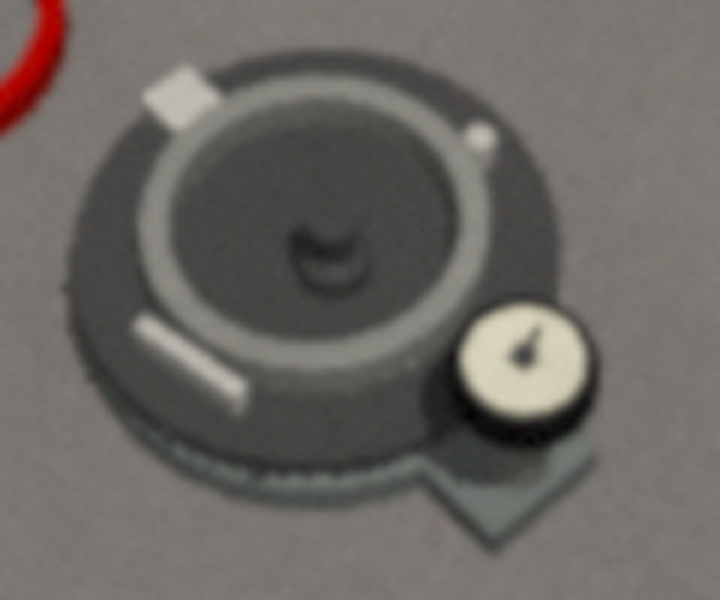

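```bash
python3 - <<'E'
from h import *
import pickle
a,b=pickle.load(open('c.pkl','rb'))
T=lambda p:((p[0]+.5)/5-.5+335,(p[1]+.5)/5-.5+135)
S=lambda p:((p[0]+.5)/6-.5+240,(p[1]+.5)/6-.5+205)
for nm,c,f,ring,loc,dial in(('top',a,T,[(141,330),(411,330),(275,195),(275,466)],[(131,284),(252,490),(420,326)],(317,90)),
   ('scene',b,S,[(138,222),(490,222),(315,73),(315,370)],[(480,137),(183,98),(192,360)],(526,355))):
    W=[pix2w(c,f(p),.066)[:2] for p in ring]
    print(nm,'ring',np.round(W,4).tolist(),'D',np.linalg.norm(W[0]-W[1]),np.linalg.norm(W[2]-W[3]))
    # circle fit
    W=np.array(W);s=np.linalg.lstsq(np.c_[2*W,np.ones(4)],(W**2).sum(1),rcond=None)[0];ctr=s[:2]
    print(' ctr',ctr,'r',np.sqrt(s[2]+ctr@ctr))
    L=np.array([pix2w(c,f(p),.060)[:2] for p in loc]);an=np.radians([0,100,200]);rr=np.array([83,89,80])/1e3
    M=np.c_[rr*np.cos(an),rr*np.sin(an)];Mc=M-M.mean(0);Lc=L-L.mean(0)
    z=((Lc[:,0]+1j*Lc[:,1])*(Mc[:,0]-1j*Mc[:,1])).sum();yaw=np.angle(z)
    R=np.array([[np.cos(yaw),-np.sin(yaw)],[np.sin(yaw),np.cos(yaw)]])
    n=L.mean(0)-R@M.mean(0);print(' nest',n,'yaw',np.degrees(yaw),'res mm',np.round(1e3*(L-(M@R.T+n)),1).tolist())
    d=pix2w(c,f(dial),.11)[:2]-n;print(' dial r',np.linalg.norm(d),'ang',np.degrees(np.arctan2(d[1],d[0]))-np.degrees(yaw))
for p in [(483,163),(394,288),(276,208),(341,272)]:print(pix2w(a,p,.02))
E
```

```text
top ring [[0.5607, -0.0949], [0.5562, -0.2442], [0.6342, -0.1723], [0.483, -0.166]] D 0.1493957532219766 0.1512794360052663
 ctr [ 0.55860245 -0.16956509] r 0.07517101365023184
 nest [ 0.55863607 -0.16930308] yaw 69.9600480519954 res mm [[0.3, 0.7], [-0.6, 0.4], [0.3, -1.1]]
 dial r 0.1273233116831101 ang -80.22989501274543
scene ring [[0.505, -0.2206], [0.6238, -0.1306], [0.5153, -0.1143], [0.6098, -0.2311]] D 0.14904541184712974 0.15019373352390272
 ctr [ 0.56234713 -0.172882  ] r 0.07484902869343082
 nest [ 0.56324894 -0.17336176] yaw 70.05866518064678 res mm [[0.1, 0.8], [-1.0, 1.1], [0.9, -1.9]]
 dial r 0.12720145328350407 ang -79.97285985638042
[ 0.66400128 -0.44732277  0.02      ]
[ 0.31527716 -0.17661769  0.02      ]
[0.55158445 0.15278905 0.02      ]
[ 0.36387809 -0.02877097  0.02      ]
```

The crops confirm the choice: steel ring centred at crop pixel (275,330), pin (131,284), block (252,490), plate (420,326), dial (317,90). The sizes and the dial angle match the description. The two cameras average to a nest centre of about (0.5605, -0.171), with a yaw of 70°.

Emit:
step_arm(
  increments=[
    [[-1, 480, -324, 70, 0, 0, 25.8], [-1, 480, -324, 70, 0, 0, 25.8], [-1, 480, -324, 70, 0, 0, 25.8], [-1, 480, -324, 70, 0, 0, 25.8], [-1, 480, -324, 70, 0, 0, 25.8], [-1, 480, -324, 70, 0, 0, 25.8], [-1, 480, -324, 70, 0, 0, 25.8], [-1, 480, -324, 70, 0, 0, 25.8], [-1, 480, -324, 70, 0, 0, 25.8], [-1, 480, -324, 70, 0, 0, 25.8]],
  ],
  force=20,
)

```text
t: 0.93
eef_pos: [0.502, -0.2485, 0.1809]
tool_rot: [-0.0, 1.0, -0.0, -0.0]
contact_force: [1.8, -0.4, 0.0]
gripper_width: -0.002
grasp_force: 0.0
```

Emit:
step_arm(
  increments=[
    [[-1, 78, -135, 50, 0, 0, 0], [-1, 78, -135, 50, 0, 0, 0], [-1, 78, -135, 50, 0, 0, 0], [-1, 78, -135, 50, 0, 0, 0], [-1, 78, -135, 50, 0, 0, 0], [-1, 78, -135, 50, 0, 0, 0], [-1, 78, -135, 50, 0, 0, 0], [-1, 78, -135, 50, 0, 0, 0]],
  ],
)

```text
t: 1.6
eef_pos: [0.5791, -0.1173, 0.1315]
tool_rot: [0.0, 1.0, -0.001, -0.0]
contact_force: [-1.0, 0.3, -0.4]
gripper_width: 0.004
grasp_force: 0.0
```

```bash
python3 - <<'E'
from h import *
import pickle
a=cam('top');b=cam('scene');w=cam('wrist')
o=bot.get_obs();print(o['eef_pos'],o['contact_force'],o['q'])
im=w['image'];cv2.imwrite('pics/w1.png',im[:,:,::-1])
print(w['camera_matrix'],w['R'],w['t']);pickle.dump(w,open('w.pkl','wb'))
X=o['eef_pos'];print('tip pix',w2pix(a,X),w2pix(b,X))
A=cv2.resize(a['image'][135:250,335:445],None,fx=4,fy=4,interpolation=cv2.INTER_CUBIC)
B=cv2.resize(b['image'][175:290,240:325],None,fx=4,fy=4,interpolation=cv2.INTER_CUBIC)
cv2.imwrite('pics/ab.png',np.hstack([A,B])[:,:,::-1])
E
```

```text
[ 0.57933193 -0.11716243  0.1317439 ] [-0.38082774 -0.98882347  0.15521936] [ 0.14885186  0.45267065 -0.07136179  1.8480185   0.04264285  0.84180352
 -1.51765114]
[[309.70691629   0.         317.99352385]
 [  0.         309.70691629 201.741347  ]
 [  0.           0.           1.        ]] [[-3.19165011e-03 -9.99993234e-01  1.82889913e-03]
 [-9.46259945e-01  3.61159708e-03  3.23386879e-01]
 [-3.23391296e-01 -6.98476226e-04 -9.46265070e-01]] [-0.11547316  0.53814457  0.47327043]
tip pix [372.4430871  190.70860053] [310.43279438 214.24378573]
```

View pics/w1.png

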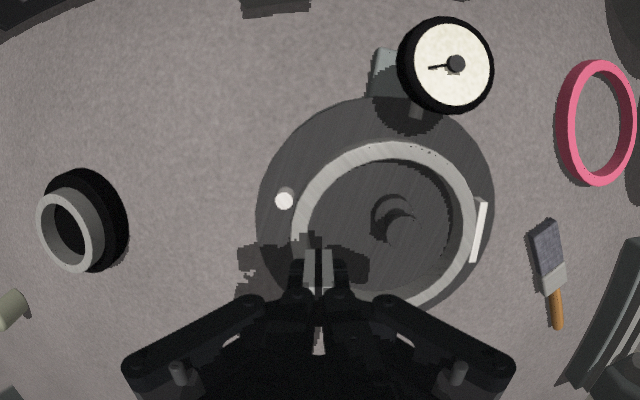

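View pics/ab.png

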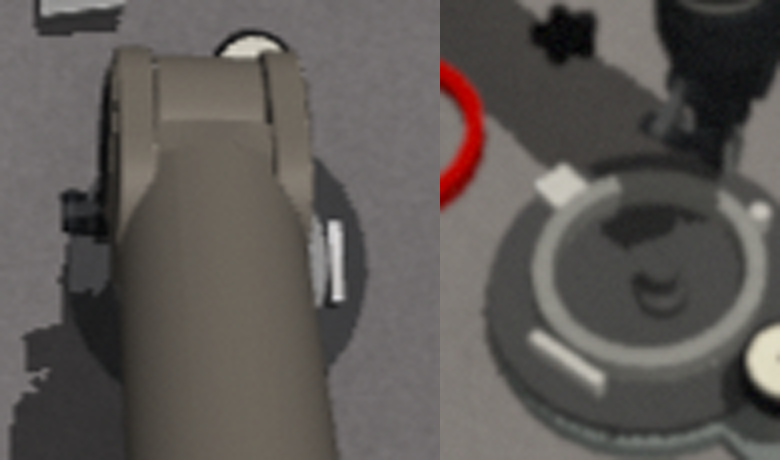

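The wrist view shows pin (284,200), plate (480,231), dial (453,64) and ring outer edge at top (388,141) and right (478,220). I'll use these as a third estimate.

```bash
python3 - <<'E'
from h import *
import pickle
w=pickle.load(open('w.pkl','rb'));K,R,t=[np.array(w[k]) for k in('camera_matrix','R','t')]
def P(uv,z):
    n=cv2.fisheye.undistortPoints(np.array([[uv]],float),K,np.zeros(4))[0,0]
    d=R.T@np.r_[n,1];o=-R.T@t;return (o+d*(z-o[2])/d[2])[:2]
pin=P((284,200),.06);pl=P((481,231),.06);d=P((447,65),.11)
print(pin,pl,d)
for c in [(.5586,-.1693),(.5605,-.171),(.563,-.173)]:
    for q in (pin,pl,d):
        v=q-c;print(c,np.linalg.norm(v),np.degrees(np.arctan2(v[1],v[0])))
# ring outer edge: bright rim pixels, fit circle
g=cv2.cvtColor(w['image'],cv2.COLOR_RGB2GRAY)
m=(g>125).astype(np.uint8);n,l,s,_=cv2.connectedComponentsWithStats(m)
k=l[150,388];print('rim comp',s[k])
ys,xs=np.nonzero(l==k);W=np.array([P((x,y),.066) for x,y in zip(xs,ys)])
from scipy.optimize import least_squares
def f(p):
    r=np.hypot(*(W-p).T);return np.r_[np.maximum(r-.075,0)+np.maximum(.062-r,0)]
r=least_squares(f,[.56,-.171],loss='soft_l1',f_scale=.002);print('ring ctr',r.x)
rr=np.hypot(*(W-r.x).T);print(np.percentile(rr,[1,5,50,95,99]))
E
```

```text
[ 0.59020596 -0.09237559] [ 0.56227305 -0.25406551] [ 0.68455313 -0.18795804]
(0.5586, -0.1693) 0.08316430632580878 67.66369278917382
(0.5586, -0.1693) 0.08484505512151484 -87.51882096175129
(0.5586, -0.1693) 0.1273275787125781 -8.426218542827772
(0.5605, -0.171) 0.08404904638561432 69.30237816319368
(0.5605, -0.171) 0.08308443334672254 -88.77719918433368
(0.5605, -0.171) 0.1252068412579189 -7.7840737992130205
(0.563, -0.173) 0.08509089284375591 71.35351012266547
(0.563, -0.173) 0.08106877197094862 -90.51378607765278
(0.563, -0.173) 0.12247001805168889 -7.015411333719816
rim comp [ 291  141  197  165 5849]
ring ctr [ 0.56124917 -0.17347169]
[0.05989195 0.06127344 0.06839834 0.07599619 0.07924352]
```

Emit:
step_arm(
  increments=[
    [[-1, 4.6, -9.6, 15, 0, 0, 0], [-1, 4.6, -9.6, 30, 0, 0, 0], [-1, 4.6, -9.6, 42, 0, 0, 0], [-1, 4.6, -9.6, 52, 0, 0, 0], [-1, 4.6, -9.6, 58, 0, 0, 0], [-1, 4.6, -9.6, 58, 0, 0, 0], [-1, 4.6, -9.6, 58, 0, 0, 0]],
  ],
)

```text
t: 2.33
eef_pos: [0.5842, -0.1063, 0.0732]
tool_rot: [0.0, 1.0, -0.001, -0.0]
contact_force: [0.4, 0.4, 1.3]
gripper_width: -0.001
grasp_force: 0.0
```

```bash
python3 - <<'E'
from h import *
o=bot.get_obs();print(o['eef_pos'],o['contact_force'])
a=np.radians(np.arange(70,271,3.34));P=np.c_[560.5+68.5*np.cos(a),-172+68.5*np.sin(a)]
d=np.c_[P[:,0]-P[0,0],-(P[:,1]-P[0,1])]
for i in range(0,61,10):
    print(i,np.round(P[i],1),np.round(d[i:i+11]-d[i],1).tolist())
E
```

```text
[ 0.58420793 -0.10625709  0.07323719] [0.38731559 0.42480147 1.27781323]
0 [ 583.9 -107.6] [[0.0, 0.0], [-3.8, -1.3], [-7.6, -2.3], [-11.6, -3.1], [-15.5, -3.7], [-19.5, -4.0], [-23.5, -4.1], [-27.5, -4.0], [-31.4, -3.7], [-35.4, -3.1], [-39.3, -2.3]]
10 [ 544.6 -105.4] [[0.0, 0.0], [-3.9, 1.0], [-7.6, 2.3], [-11.4, 3.8], [-15.0, 5.5], [-18.5, 7.4], [-21.9, 9.5], [-25.1, 11.8], [-28.3, 14.3], [-31.2, 16.9], [-34.1, 19.7]]
20 [ 510.6 -125.1] [[0.0, 0.0], [-2.6, 3.0], [-5.1, 6.1], [-7.4, 9.4], [-9.5, 12.8], [-11.4, 16.3], [-13.0, 20.0], [-14.5, 23.7], [-15.8, 27.5], [-16.8, 31.3], [-17.6, 35.2]]
30 [ 493.  -160.3] [[0.0, 0.0], [-0.6, 4.0], [-0.9, 7.9], [-1.0, 11.9], [-0.9, 15.9], [-0.5, 19.9], [0.1, 23.8], [0.9, 27.7], [2.0, 31.6], [3.2, 35.4], [4.7, 39.1]]
40 [ 497.7 -199.4] [[0.0, 0.0], [1.7, 3.6], [3.6, 7.1], [5.7, 10.5], [8.0, 13.8], [10.5, 16.9], [13.2, 19.8], [16.0, 22.7], [19.0, 25.3], [22.2, 27.8], [25.5, 30.0]]
50 [ 523.2 -229.4] [[0.0, 0.0], [3.4, 2.1], [6.9, 3.9], [10.6, 5.6], [14.3, 7.1], [18.1, 8.3], [21.9, 9.3], [25.9, 10.1], [29.8, 10.6], [33.8, 11.0], [37.8, 11.0]]
60 [ 561.  -240.5] [[0.0, 0.0]]
```

Emit:
step_arm(
  increments=[
    [[-1, 0, 1, 3, 0, 0, 0], [-1, 0, 1, 5, 0, 0, 0], [-1, 0, 1, 6.5, 0, 0, 0], [-1, 0, 1, 7.5, 0, 0, 0], [-1, 0, 1, 8.5, 0, 0, 0], [-1, 0, 1, 9, 0, 0, 0], [-1, 0, 1, 9.5, 0, 0, 0], [-1, 0, 1, 9.5, 0, 0, 0], [-1, 0, 1, 9.5, 0, 0, 0]],
  ],
)

```text
t: 3.08
eef_pos: [0.5845, -0.1068, 0.064]
tool_rot: [0.0, 1.0, -0.0, 0.0]
contact_force: [-1.0, -0.4, 2.5]
gripper_width: 0.002
grasp_force: 1.2
```

```bash
python3 - <<'E'
from h import *
for i in range(6):
    b=bot.read_camera('wrist');o=bot.get_obs();print(o['eef_pos'].round(4),o['contact_force'].round(2),o['t'])
E
```

```text
[ 0.5845 -0.1069  0.064 ] [-0.88  0.62  2.33] 3.1333
[ 0.5845 -0.1069  0.0639] [ 0.19 -0.42  2.88] 3.1833
[ 0.5845 -0.1069  0.064 ] [-0.26 -1.44  2.6 ] 3.2333
[ 0.5845 -0.1069  0.064 ] [0.38 0.2  2.88] 3.2833
[ 0.5845 -0.1069  0.0639] [ 0.26 -0.6   3.07] 3.3333
[ 0.5845 -0.1069  0.0639] [ 0.26 -0.6   2.21] 3.3833
```

Emit:
step_arm(
  increments=[
    [[-1, -4, -0.8, 0.2, 0, 0, 0], [-1, -8, -1.6, 0.2, 0, 0, 0], [-1, -12, -2.4, 0.2, 0, 0, 0], [-1, -16, -3, 0.2, 0, 0, 0], [-1, -20, -3.3, 0.2, 0, 0, 0], [-1, -24, -3.4, 0.2, 0, 0, 0], [-1, -28, -3.3, 0.2, 0, 0, 0], [-1, -32, -3, 0.2, 0, 0, 0], [-1, -36, -2.4, 0.2, 0, 0, 0], [-1, -40, -1.6, 0.2, 0, 0, 0]],
  ],
)

```text
t: 4.22
eef_pos: [0.5439, -0.1051, 0.0636]
tool_rot: [-0.0, 1.0, -0.0, 0.0]
contact_force: [0.0, 1.5, 2.6]
gripper_width: -0.004
grasp_force: 1.4
```

Emit:
step_arm(
  increments=[
    [[-1, -3.9, 1, 0, 0, 0, 0], [-1, -7.6, 2.3, 0, 0, 0, 0], [-1, -11.3, 3.8, 0, 0, 0, 0], [-1, -14.9, 5.5, 0, 0, 0, 0], [-1, -18.3, 7.4, 0, 0, 0, 0], [-1, -21.6, 9.6, 0, 0, 0, 0], [-1, -24.8, 12, 0, 0, 0, 0], [-1, -27.8, 14.5, 0, 0, 0, 0], [-1, -30.7, 17.1, 0, 0, 0, 0], [-1, -33.5, 20, 0, 0, 0, 0]],
  ],
)

```text
t: 5.05
eef_pos: [0.5104, -0.1254, 0.0636]
tool_rot: [-0.0, 1.0, -0.0, -0.0]
contact_force: [2.0, 1.6, 2.9]
gripper_width: -0.004
grasp_force: 1.3
```

Emit:
step_arm(
  increments=[
    [[-1, -2.6, 3, 0, 0, 0, 0], [-1, -5.1, 6.1, 0, 0, 0, 0], [-1, -7.4, 9.4, 0, 0, 0, 0], [-1, -9.5, 12.8, 0, 0, 0, 0], [-1, -11.4, 16.3, 0, 0, 0, 0], [-1, -13, 20, 0, 0, 0, 0], [-1, -14.5, 23.7, 0, 0, 0, 0], [-1, -15.8, 27.5, 0, 0, 0, 0], [-1, -16.8, 31.3, 0, 0, 0, 0], [-1, -17.6, 35, 0, 0, 0, 0]],
  ],
)

```text
t: 5.88
eef_pos: [0.4928, -0.1606, 0.0635]
tool_rot: [-0.0, 1.0, -0.0, -0.0]
contact_force: [1.3, 1.9, 2.7]
gripper_width: -0.006
grasp_force: 1.2
```

Emit:
step_arm(
  increments=[
    [[-1, -0.5, 4, 0, 0, 0, 0], [-1, -0.7, 7.9, 0, 0, 0, 0], [-1, -0.8, 11.9, 0, 0, 0, 0], [-1, -0.7, 15.9, 0, 0, 0, 0], [-1, -0.3, 19.9, 0, 0, 0, 0], [-1, 0.3, 23.8, 0, 0, 0, 0], [-1, 1.1, 27.7, 0, 0, 0, 0], [-1, 2.2, 31.5, 0, 0, 0, 0], [-1, 3.4, 35.2, 0, 0, 0, 0], [-1, 4.9, 38.9, 0, 0, 0, 0]],
  ],
)

```text
t: 6.72
eef_pos: [0.498, -0.1994, 0.0635]
tool_rot: [-0.0, 1.0, -0.0, -0.0]
contact_force: [-0.3, 1.6, 2.3]
gripper_width: -0.001
grasp_force: 1.2
```

```bash
python3 - <<'E'
from h import *
b=cam('scene');o=bot.get_obs();print(o['eef_pos'],o['contact_force'])
w=cam('wrist')
B=cv2.resize(b['image'][175:290,240:345],None,fx=4,fy=4,interpolation=cv2.INTER_CUBIC)
W=cv2.resize(w['image'][120:350,220:420],None,fx=1.8,fy=2)
cv2.imwrite('pics/s2.png',np.hstack([B,W])[:,:,::-1])
E
```

```text
[ 0.49838438 -0.20039482  0.06365445] [-0.45256345 -0.17619696  2.97078668]
```

View pics/s2.png

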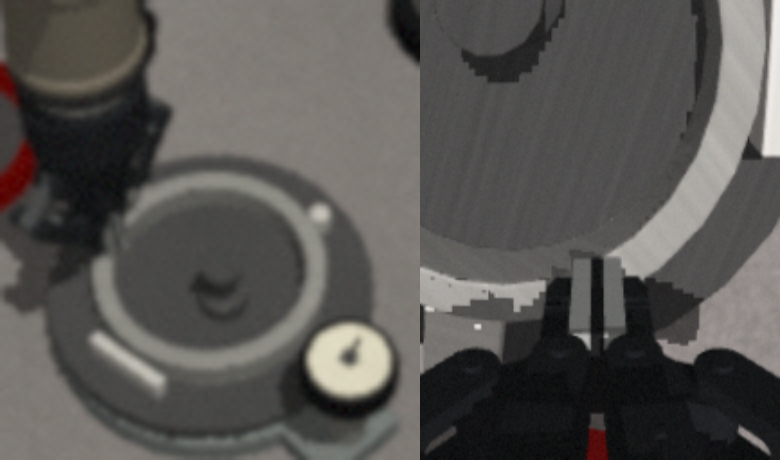

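The fingertips are on the rim (scene crop near (110,235)), and the ring is still seated between its locators. I'll continue.

Emit:
step_arm(
  increments=[
    [[-1, 1.6, 3.4, 0, 0, 0, 0], [-1, 3.4, 6.7, 0, 0, 0, 0], [-1, 5.4, 10, 0, 0, 0, 0], [-1, 7.6, 13.2, 0, 0, 0, 0], [-1, 10, 16.2, 0, 0, 0, 0], [-1, 12.6, 19.1, 0, 0, 0, 0], [-1, 15.4, 21.9, 0, 0, 0, 0], [-1, 18.4, 24.5, 0, 0, 0, 0], [-1, 21.5, 26.9, 0, 0, 0, 0], [-1, 24.8, 29.1, 0, 0, 0, 0]],
  ],
)

```text
t: 7.65
eef_pos: [0.523, -0.2286, 0.0636]
tool_rot: [0.0, 1.0, -0.0, -0.0]
contact_force: [-1.5, 1.4, 2.2]
gripper_width: 0.001
grasp_force: 1.2
```

Emit:
step_arm(
  increments=[
    [[-1, 3.5, 2.3, 0, 0, 0, 0], [-1, 7, 4.2, 0, 0, 0, 0], [-1, 10.7, 6, 0, 0, 0, 0], [-1, 14.4, 7.5, 0, 0, 0, 0], [-1, 18.2, 8.8, 0, 0, 0, 0], [-1, 22, 9.8, 0, 0, 0, 0], [-1, 26, 10.6, 0, 0, 0, 0], [-1, 30, 11.1, 0, 0, 0, 0], [-1, 34, 11.4, 0, 0, 0, 0], [-1, 38, 11.4, 0, 0, 0, 0]],
  ],
)

```text
t: 8.48
eef_pos: [0.5613, -0.2398, 0.0636]
tool_rot: [0.0, 1.0, -0.0, 0.0]
contact_force: [-1.9, -0.1, 2.7]
gripper_width: -0.001
grasp_force: 1.2
```

Emit:
step_arm(
  increments=[
    [[-1, 1, 0, 0, 0, 0, 0], [-1, 2, 0, 0, 0, 0, 0], [-1, 2, 0, 0, 0, 0, 0]],
  ],
)

```text
t: 8.73
eef_pos: [0.5631, -0.2396, 0.0637]
tool_rot: [0.0, 1.0, -0.0, 0.0]
contact_force: [-1.3, 0.3, 1.8]
gripper_width: -0.002
grasp_force: 1.1
```

Path complete, so I lift straight up.

Emit:
step_arm(
  increments=[
    [[-1, 0, 0, -2, 0, 0, 0], [-1, 0, 0, -5, 0, 0, 0], [-1, 0, 0, -15, 0, 0, 0], [-1, 0, 0, -35, 0, 0, 0], [-1, 0, 0, -65, 0, 0, 0], [-1, 0, 0, -95, 0, 0, 0], [-1, 0, 0, -120, 0, 0, 0], [-1, 0, 0, -120, 0, 0, 0], [-1, 0, 0, -120, 0, 0, 0], [-1, 0, 0, -120, 0, 0, 0]],
  ],
)

```text
t: 9.57
eef_pos: [0.5625, -0.2395, 0.1837]
tool_rot: [-0.0, 1.0, -0.0, -0.0]
contact_force: [-0.7, -0.0, 0.1]
gripper_width: -0.001
grasp_force: 0.0
```

```bash
python3 - <<'E'
from h import *
b=cam('scene');o=bot.get_obs();print(o['eef_pos'],o['contact_force'])
w=cam('wrist')
B=cv2.resize(b['image'][175:305,240:360],None,fx=3,fy=3,interpolation=cv2.INTER_CUBIC)
W=cv2.resize(w['image'],(624,390))[:, 100:524]
cv2.imwrite('pics/s3.png',np.hstack([B,W])[:,:,::-1])
E
```

```text
[ 0.56210836 -0.23934455  0.1829139 ] [ 0.22870546 -0.0651169   0.41346163]
```

View pics/s3.png

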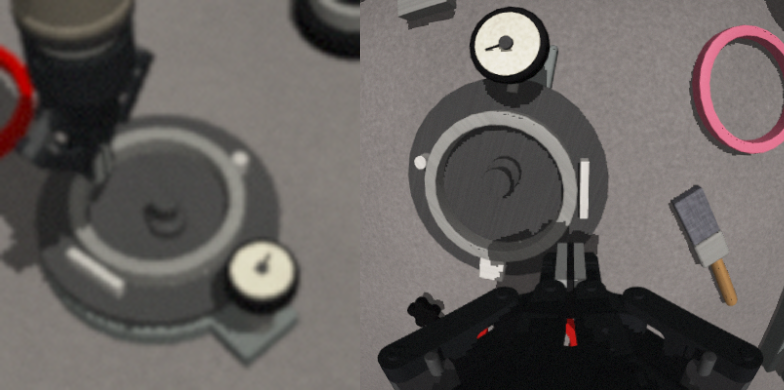

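The hand is clear, the ring sits between its locators (wrist crop near (502,185)) and the plug stands upright, so I hand in.

```bash
python3 -c "
from station import bot
print(bot.hand_in())"
```

```text
the job is handed in; nothing more can be done
None
```

I traced the ring's rim from the round pin, past the square block, to the wide plate with a light touch (about 2–3 N, table sunk roughly 2–3 mm); the hand is clear and the job is handed in, with no verdict returned.

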